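Lock the filter cartridge into the bench fume extractor

TASK

Fit the white filter cartridge that has two side lugs into the round port on top of the fume extractor: set its lugs into the two slots, push it down against the spring, turn it a quarter clockwise (seen from above) and let go, so that it clicks up home and stays locked. The look-alike cover without lugs stays where it stands.

Things in the scene. Friction and masses are not known exactly. Their poses are not given: they have to be found in the camera images.
- cartridge: Loose white filter cartridge, 0.15 kg, 66 mm tall, upright. Origin: centre of underside, z up. Stem 32 mm dia, z 0-27; flange 56 mm dia, z 27-33; grip bar on top, z 33-66, 46 mm long in x, 12 mm thick in y. Two lugs on the stem along +x and -x, below the bar's ends: 12 mm wide, z 4-12, reaching 38 mm from the axis, so 10 mm of each shows beyond the flange from above. A half turn gives the same shape.
- cover: Look-alike to be left alone: loose white cover with the same stem, flange and grip bar as the cartridge but no lugs. Origin: centre of its underside. It stands to the left or the right of the cartridge.
- extractor: Fume extractor, fixed: grey housing 150 x 190 x 62 mm; amid its top a round port 108 mm wide, rim 100 mm above the bench. Origin: on the port's axis at bench height, z up; x runs along both slots (45 deg to the housing's sides). Opening: slot 34 mm wide, reaching 46 mm from the axis each way along x; middle widened to 48 mm in y. With its x along this x the cartridge enters with 8 mm and 15 deg of play.
- port (a point): Centre of the port's rim, 100 mm above the bench. Cartridge underside, mm below the rim: 10 resting on the spring plunger (3 N, then 0.6 N/mm); over 22 to turn; 27 flange meets rim, no deeper (about 13 N). It turns only clockwise from above: under a ridge, then past 73 deg into pockets, stop near 107; 80-95 is right. Let go, it springs up to 18 below the rim, its x along the extractor's y: locked.
There are look-alikes about, which are no part of the job. What is shaped like the cartridge but brown is not meant.

How it is judged:
At the end, for the whole second after the job is handed in: The cartridge is locked in the port, at rest and upright within 8 degrees: its axis within 14 mm of the port's axis, its x axis within about 22 degrees of the extractor's y axis (turned a quarter), and its underside 79.5 to 84.5 mm above the bench, that is lifted home into the pockets (horizontal distance between cartridge and extractor below 0.014 m and z of cartridge in the frame of extractor between 0.0795 and 0.0845 m and angle between the x axis of cartridge and the y axis of extractor, either way round below 0.38 rad and angle between cartridge's own z axis and vertical below 0.14 rad and linear speed of cartridge below 0.02 m/s); the robot touches nothing.
It fails at once if the cover without lugs is moved by more than 30 mm (distance of cover from where it was at the start of the episode above 0.03 m).
It also fails if it takes over 45 s, if anything falls off the work surface, if the arm or the gripper's body presses on something with over 40 N, if the wrist force passes 120 N, or if a joint passes its speed limit or range.

ROBOT

A 6-joint arm with a two-finger parallel gripper is mounted at the origin on the work surface. World frame = base frame: x ahead of the robot, y to its left, z up, the work surface at z = 0. Lengths are in m, angles in rad, forces in N, time in s.
With the tool pointing down it reaches from about 0.275 to 0.725 m from the base axis. Payload 15.9 kg.
Tool frame: the origin (TCP) lies where the fingers leave the gripper's body, on its centre line; the fingertips stand 73 mm ahead of it and the grasp point (between the pads) lies ctrl.pinch_z ahead of it (ctrl.pinch_z is the distance from the TCP to the grasp point, in m); z points along the fingers, y is the line along which they close (so a half turn about z gives the same grasp; the last joint's range is limited). The gripper opens to 85 mm and grips with 20 to 120 N. Pads are 22 mm wide; open, the fingers measure 114 mm over their backs; the gripper's body (76 mm by 85 mm) begins 54 mm behind the grasp point. The pads swing forward as they close: fully open they stand 13 mm farther back than shut.
Start: joints at [1.171, 0.213, -0.034, 1.323, 0, 1.571], TCP at [0.195, 0.461, 0.304] pointing down, gripper open.
Joint ranges: [-2.98, 2.98], [-0.74, 1.72], [-1.14, 1.35], [-2.1, 2.04], [-1.57, 1.44], [-3.14, 3.14]. Speed limits (rad/s): [1.89, 1.89, 2.39, 2.57, 3.14, 3.14].

INTERFACE

Orientations are given as a 3x3 rotation matrix whose columns are the frame's x, y, z axes.
In Python, from bench import ctrl gives the robot as it stands. Calls block until the motion is done:
- ctrl.movep(position, orientation): joint-space move of the TCP to a pose.
- ctrl.servo_line(position, attitude=None, speed=0.15, threshold=None): straight line of the TCP; attitude=None keeps the orientation; speed is the mean speed in m/s. With threshold (N) it stops when the force on the tool has changed by that much, and returns True; else False.
- ctrl.goto_joints(angles): joint-space move.
- ctrl.grip(opening, f_grip=None): opening from 0.0 (shut) to 1.0 (fully open); f_grip is the grip in N (None keeps the last); returns when the fingers have stopped.
- ctrl.hold(seconds).
- ctrl.inverse_kinematics(position, orientation): joint angles nearest the present ones, or None.
- ctrl.observe(): the state.
- ctrl.camera(name): name is "side" or "top" or "wrist"; returns the picture (480x640x3 uint8, blue, green, red); there is no depth.
- ctrl.camera_params(name): a dict with "K" (3x3 intrinsics, pixels), "k1" (the pictures are not rectified: a ray, as slopes to the right and down, at radius r is drawn at 1 + k1 r^2 times it, then the intrinsics apply), "position" and "attitude" of the camera in the world. Camera axes: x right, y up, looking along -z (the intrinsics and any distortion apply to the point x, -y, -z); pixel columns grow to the right and rows downward; lengths in m; the calibration is good to about 2 mm. A picture is of the moment at which its call begins: read the wrist's pose just before it. camera_params takes no time and is no camera call; for the wrist camera it gives the pose at the moment of the call.
A pose or a line that the arm cannot do raises ctrl.Unreachable and nothing moves.
- ctrl.close_job(): hands the job in; it is judged then, once.
The state is a dict: "t": time; "joint_pos": joint angles; "qvel": joint speeds; "tau": joint torques, N m; "tcp_pos": TCP position; "tcp_rot": TCP orientation; "wrist_force": force on the tool from outside, world axes, zero at the start; "torque": the same for the moment, N m; "gripper_width": opening from 0.0 (shut) to 1.0 (fully open); "gripper_force": force on a finger pad.
Only numpy, scipy, OpenCV 4.12 (cv2) and the standard library are available. Lean on these libraries where they do the work, as an engineer would, in place of code of your own. Each camera call takes 0.05 s, during which the arm holds its last target. There are 200 camera calls.

## Working session

There is one attempt and no reset: what is moved stays moved. The work goes in short steps, each a Python script; the robot and the scene stay as the last script left them, time stands still between calls to the robot, and variables do not carry over. Pictures are saved under pics/ and viewed, at most 10 in all, crops included, and the job is handed in when it is done.

```bash
ls; mkdir -p pics; cat > h.py <<'E'
import numpy as np, cv2
from bench import ctrl
def ray(P,u,v):
    K=np.array(P["K"]);d=np.array([(u-K[0,2])/K[0,0],(v-K[1,2])/K[1,1]])
    x=d.copy()
    for _ in range(30): x=d/(1+P["k1"]*(x@x))
    return np.array(P["position"]),np.array(P["attitude"])@np.array([x[0],-x[1],-1])
def at(P,u,v,z):
    o,r=ray(P,u,v); return o+r*(z-o[2])/r[2]
def proj(P,X):
    c=np.array(P["attitude"]).T@(np.array(X)-np.array(P["position"]));s=np.array([c[0],-c[1]])/-c[2]
    s=s*(1+P["k1"]*(s@s));K=np.array(P["K"]);return K[:2,:2]@s+K[:2,2]
def down(a): # tool down, tool y (closing line) at angle a in world xy
    y=np.array([np.cos(a),np.sin(a),0]);z=np.array([0,0,-1.]);return np.column_stack([np.cross(y,z),y,z])
E
python3 - <<'E'
from h import *
im=ctrl.camera("top");cv2.imwrite("pics/top.png",im)
im=ctrl.camera("side");cv2.imwrite("pics/side.png",im)
print(ctrl.camera_params("top"),ctrl.camera_params("side"),ctrl.pinch_z,ctrl.observe())
E
```

```text
pics
{'K': array([[550.18798988,   0.        , 315.08086768],
       [  0.        , 550.18798988, 245.59658165],
       [  0.        ,   0.        ,   1.        ]]), 'k1': 0.00400019408599202, 'position': array([0.29335075, 0.06410935, 0.93496837]), 'attitude': array([[-0.02066481,  0.98176677, -0.18896291],
       [-0.99973055, -0.02228998, -0.00647916],
       [-0.010573  ,  0.18877811,  0.98196285]])} {'K': array([[579.70246065,   0.        , 309.26854729],
       [  0.        , 579.70246065, 238.33298956],
       [  0.        ,   0.        ,   1.        ]]), 'k1': -0.11651945605907596, 'position': array([ 0.12229795, -0.38653523,  0.81681453]), 'attitude': array([[ 0.75428005,  0.5256641 , -0.39336861],
       [-0.65637235,  0.58969567, -0.47056812],
       [-0.015393  ,  0.61313643,  0.78982706]])} 0.0539 {'t': 0.1, 'joint_pos': array([ 1.17104311e+00,  2.13334317e-01, -3.49915758e-02,  1.32348409e+00,
       -3.50038223e-06,  1.57078421e+00]), 'qvel': array([ 1.01552472e-04, -1.93284869e-03,  2.33182683e-03, -8.41298538e-05,
        1.50634497e-03, -9.80872521e-04]), 'tau': array([ 1.82980057e-05, -6.87248182e+01,  4.87806058e+01,  1.22786019e-02,
       -3.89059835e-05, -2.48456752e-05]), 'tcp_pos': array([0.19450776, 0.46036865, 0.30345382]), 'tcp_rot': array([[-9.21161786e-01,  3.89179665e-01, -3.91279624e-04],
       [ 3.89179862e-01,  9.21161311e-01, -9.35094463e-04],
       [-3.48809870e-06, -1.01365144e-03, -9.99999486e-01]]), 'wrist_force': array([-0.11568103,  0.47335168, -0.32701169]), 'torque': array([-0.03830005, -0.01098498, -0.02909073]), 'gripper_force': 0.0, 'gripper_width': 1.0028245700035046}
```

View pics/top.png

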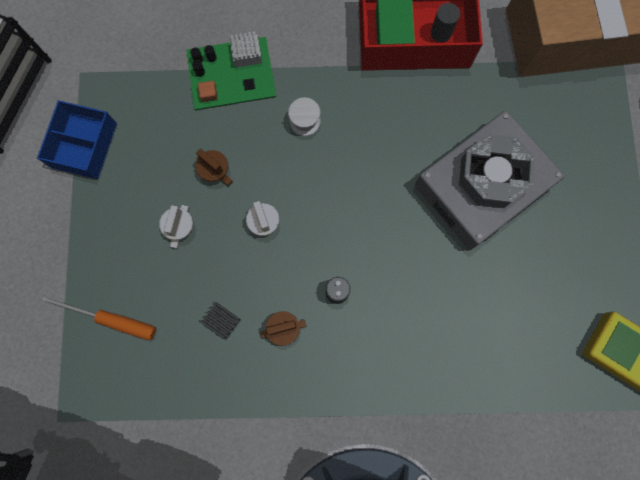

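In the top view, the white cartridge with lugs is at (176,223), with lug tips near (183,208) and (174,245). The white cover at (262,219) shows no lugs. The pieces at (211,166) and (282,328) are brown, and (304,115) is a plain white disc. The extractor port is at about (497,171). I'll confirm this in one enlarged crop.

```bash
python3 - <<'E'
import cv2,numpy as np
im=cv2.imread("pics/top.png")
a=cv2.resize(im[180:270,145:295],None,fx=5,fy=5,interpolation=cv2.INTER_CUBIC)[:,:750]
a=im[190:260,145:285];b=im[110:250,415:565]
a=cv2.resize(a,(800,400),interpolation=cv2.INTER_CUBIC)
cv2.imwrite("pics/cA.png",cv2.resize(im[190:260,145:245],(800,560),interpolation=cv2.INTER_CUBIC))
cv2.imwrite("pics/cB.png",cv2.resize(im[130:220,440:560],(800,600),interpolation=cv2.INTER_CUBIC))
E
```

```text
(no output)
```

View pics/cA.png

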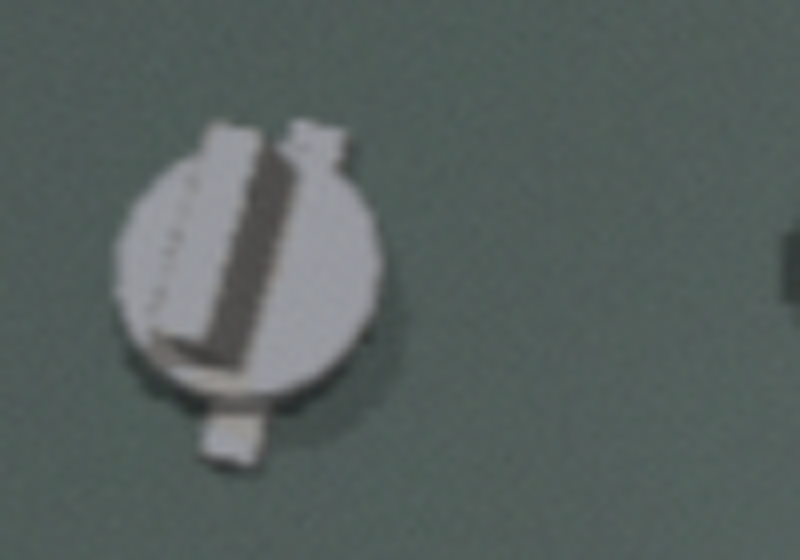

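View pics/cB.png

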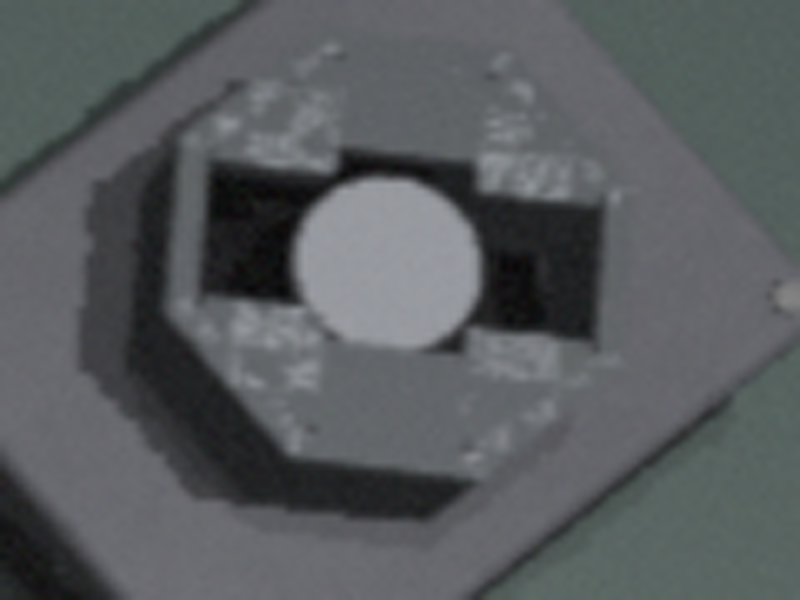

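The crop confirms the cartridge: both lugs show, at crop pixels (320,125) and (230,463). The bar's top corners are (205,122), (262,135), (205,345) and (155,335). In the port crop the slot corners are (213,160), (607,203), (598,345) and (203,302). Next I turn these into positions and check them against the given sizes.

```bash
python3 - <<'E'
from h import *
P=ctrl.camera_params("top")
def pa(x,y,z): return at(P,145+(x+.5)/8-.5,190+(y+.5)/8-.5,z)[:2]
s=800/120
def pb(x,y,z=.1): return at(P,440+(x+.5)/s-.5,130+(y+.5)/s-.5,z)[:2]
ang=lambda v:np.degrees(np.arctan2(v[1],v[0]))
B=[pa(*c,.066) for c in [(205,122),(262,135),(205,345),(155,335)]]
bx=(B[0]+B[1]-B[2]-B[3])/2;print("bar c",np.mean(B,0),"len",np.linalg.norm(bx),ang(bx))
L=[pa(*c,.012) for c in [(292,118),(350,130),(258,467),(202,460)]]
lx=(L[0]+L[1]-L[2]-L[3])/2;print("lug c",np.mean(L,0),"len",np.linalg.norm(lx),ang(lx))
F=[pa(*c,.033) for c in [(115,272),(385,272)]];print("flange",np.mean(F,0),np.linalg.norm(F[0]-F[1]))
S=[pb(*c) for c in [(213,160),(203,302),(607,203),(598,345)]]
sx=(S[2]+S[3]-S[0]-S[1])/2;c=np.mean(S,0);print("slot c",c,"len",np.linalg.norm(sx),ang(sx),"w",np.linalg.norm(S[0]-S[1]),np.linalg.norm(S[2]-S[3]),"reach",np.linalg.norm(c))
C=[pa(x,y,.066) for x,y in [(8*(254-145),8*14)]]
print("cover~",at(P,262,219,.04)[:2])
E
```

```text
bar c [0.51035265 0.30435588] len 0.04506505108262811 -12.332920748506709
lug c [0.51046782 0.30401197] len 0.07670017734320234 -13.339415656725755
flange [0.51008789 0.3041334 ] 0.057054350537791565
slot c [ 0.57332272 -0.2259777 ] len 0.09317748708824286 -97.99818667869297 w 0.03561717191780301 0.03545945849491838 reach 0.6162506485167135
cover~ [0.5129113  0.15790426]
```

View pics/side.png

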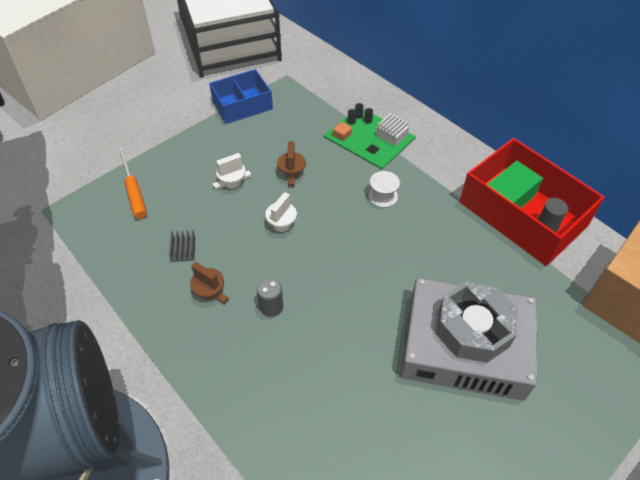

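The measurements agree with each other and with the given sizes: bar 45 mm, lugs 76.7 mm, flange 57 mm, slot 93 × 35.5 mm. The cartridge is at (0.5104, 0.3041) with its x at -12.9°. The port is at (0.5733, -0.2260) with its slot axis at 82°. Now I grasp and lift.

```bash
cat >> h.py <<'E'
C=np.array([.5104,.3041]);TH=np.radians(-12.9);PO=np.array([.5733,-.2260]);SL=np.radians(82.);G=.110  # TCP above underside
def tp(xy,z): return [xy[0],xy[1],z+G]   # TCP for underside height z
def att(th): return down(th-np.pi/2)     # tool for cartridge x angle th
E
python3 - <<'E'
from h import *
for p,a in [(tp(C,.1),TH),(tp(PO,.15),SL-np.pi),(tp(PO,.075),SL-1.5*np.pi)]:
    print(np.round(ctrl.inverse_kinematics(p,att(a)),2))
ctrl.movep(tp(C,.1),att(TH)); ctrl.servo_line(tp(C,0),speed=.12)
ctrl.grip(0.0,f_grip=70)
s=ctrl.observe();print(s["t"],s["tcp_pos"],s["gripper_width"],s["gripper_force"],s["wrist_force"])
ctrl.servo_line(tp(C,.15),speed=.15)
s=ctrl.observe();print(s["t"],s["joint_pos"],s["gripper_width"],s["wrist_force"])
cv2.imwrite("pics/g.png",ctrl.camera("side"))
E
```

```text
[ 0.54  0.44  0.04  1.17  0.   -2.38]
[-0.38  0.47  0.21  1.32  0.   -1.81]
[-0.38  0.5   0.07  1.14  0.   -0.24]
5.0417 [0.51038005 0.30409433 0.10998862] 0.12551378626682488 70.7701063156128 [0.51433974 0.45829219 0.24929099]
6.1917 [ 5.37315442e-01  4.20329824e-01  1.39031415e-01  1.29085826e+00
 -1.41865669e-05 -2.37912837e+00] 0.12491010935763402 [-0.34692896 -0.3997573  -1.85894326]
```

View pics/g.png

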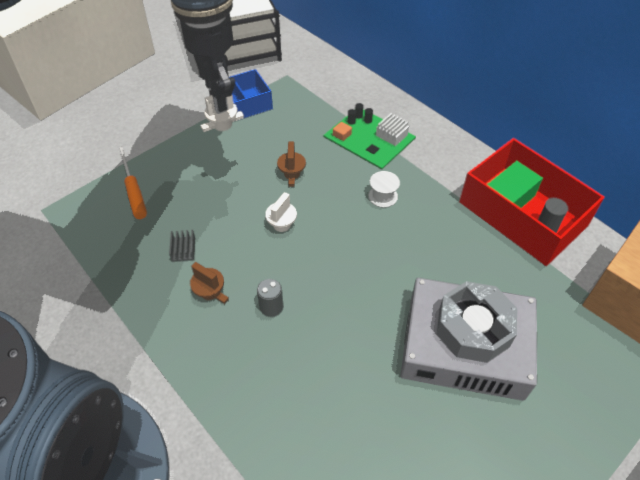

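The cartridge hangs level in the gripper at (220,112), and the wrist force shows its weight. Next I carry it to the port and lower it until just above the plunger.

```bash
python3 - <<'E'
from h import *
ctrl.movep(tp(PO,.15),att(SL-np.pi))
s0=ctrl.observe();print(s0["t"],s0["wrist_force"],s0["joint_pos"][5])
hit=ctrl.servo_line(tp(PO,.108),speed=.1)
hit=ctrl.servo_line(tp(PO,.092),speed=.04,threshold=8)
s=ctrl.observe();print(hit,s["t"],s["tcp_pos"],s["wrist_force"]-s0["wrist_force"],s["torque"]-s0["torque"])
if not hit:
    hit=ctrl.servo_line(tp(PO,.0755),speed=.04,threshold=22)
    s=ctrl.observe();print(hit,s["t"],s["tcp_pos"],s["wrist_force"]-s0["wrist_force"],s["torque"]-s0["torque"])
cv2.imwrite("pics/p.png",cv2.resize(ctrl.camera("side")[230:410,390:550],(640,720))[:600])
E
```

```text
8.175 [-0.45392176  0.36453454 -1.8968571 ] -1.8069103495709367
False 9.2917 [ 0.57322537 -0.2259946   0.2019047 ] [ 0.65317912 -0.2795143   0.73091793] [-0.07181634 -0.02559064 -0.00882504]
False 9.85 [ 0.57372511 -0.22611859  0.18577053] [ 0.81462101  0.14540197 10.83143543] [0.07733248 0.19028395 0.00998597]
```

View pics/p.png

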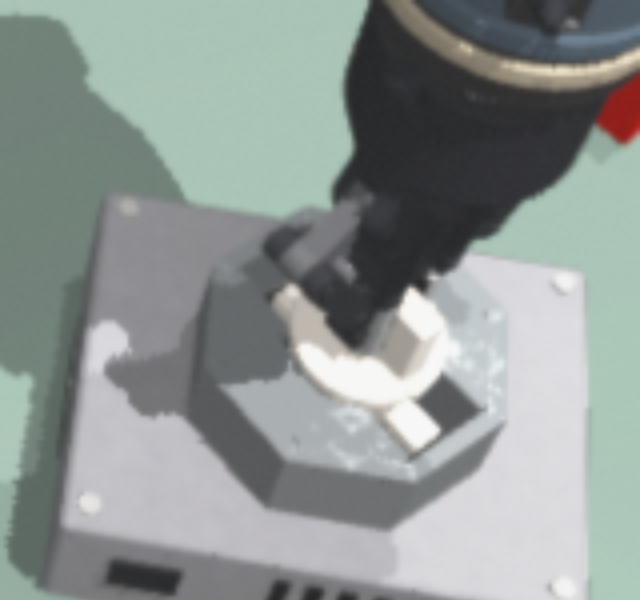

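The cartridge is seated in the slots, with the near lug at crop (412,425) inside the slot. The push force is 10.8 N, about 23 mm deep. I'll check the centring by projection.

```bash
python3 - <<'E'
from h import *
P=ctrl.camera_params("side")
u=np.array([np.cos(SL),np.sin(SL)]);v=np.array([-u[1],u[0]])
def q(a,b,z):
    p=proj(P,[*(PO+a*u+b*v),z]);return np.round((p-[390,230])*4+1.5)
for s in (-1,1): print("lug",[q(s*.038,b,.0875) for b in(-.006,.006)],"slot",[q(s*.046,b,.1) for b in(-.017,.017)])
E
```

```text
lug [array([443., 422.]), array([418., 439.])] slot [array([490., 406.]), array([420., 455.])]
lug [array([300., 272.]), array([276., 287.])] slot [array([315., 224.]), array([246., 268.])]
```

Predicted and seen positions agree within a few mm. I press slightly deeper and turn clockwise in steps, watching force and torque.

```bash
python3 - <<'E'
from h import *
ctrl.servo_line(tp(PO,.0738),speed=.03,threshold=15)
f=lambda d:(s:=ctrl.observe(),print(d,round(s["t"],1),np.round(s["tcp_pos"],4),np.round(s["wrist_force"],1),np.round(s["torque"],2),round(s["joint_pos"][5],3)))[0]
f(0)
for d in (15,30,45,60,75,88):
    ctrl.movep(tp(PO,.0738),att(SL-np.pi-np.radians(d))); s=f(d)
    if abs(s["torque"][2])>2.5 or np.linalg.norm(s["wrist_force"])>35: print("stop");break
cv2.imwrite("pics/t.png",cv2.resize(ctrl.camera("side")[230:380,390:550],(640,600)))
E
```

```text
0 10.2 [ 0.5737 -0.2261  0.1842] [-0.6  0.4 10.2] [0.12 0.23 0.02] -1.807
15 10.5 [ 0.5738 -0.2262  0.1843] [ 0.3  0.2 11. ] [-0.04  0.09 -0.02] -1.544
30 10.9 [ 0.5738 -0.2263  0.1843] [-0.1  0.8 10.5] [ 0.    0.17 -0.04] -1.282
45 11.2 [ 0.5738 -0.2262  0.1843] [-0.2 -0.2  9.8] [-0.04  0.1  -0.03] -1.021
60 11.6 [ 0.5738 -0.2263  0.1843] [ 0.3 -0.3  9.6] [-0.02  0.14 -0.04] -0.759
75 11.9 [ 0.5738 -0.2262  0.1843] [-0.1  0.3  9.7] [ 0.06  0.06 -0.05] -0.497
88 12.3 [ 0.5738 -0.2262  0.1843] [0.4 0.5 9.6] [ 0.03  0.15 -0.04] -0.27
```

View pics/t.png

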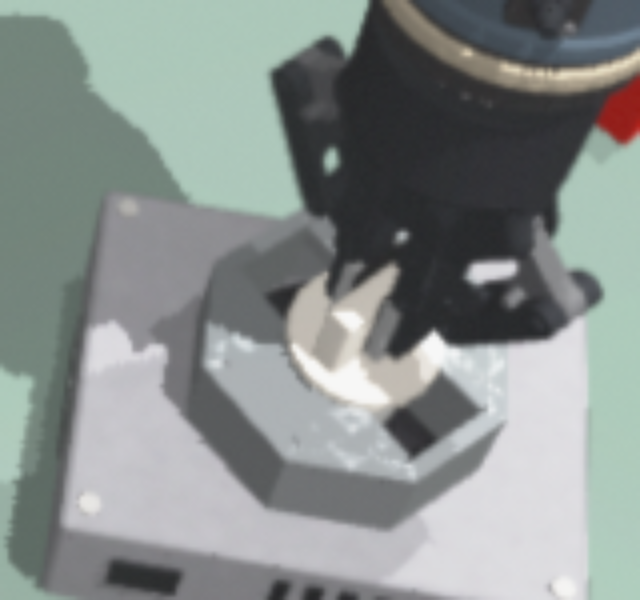

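The bar has turned a quarter and no lugs show in the slots, so they are under the rim. I ease it up, let go, back off and look.

```bash
python3 - <<'E'
from h import *
a=att(SL-np.pi-np.radians(88))
ctrl.servo_line(tp(PO,.0800),speed=.03,threshold=15)
s=ctrl.observe();print(s["tcp_pos"],s["wrist_force"])
ctrl.grip(0.7); ctrl.hold(.3)
ctrl.servo_line(tp(PO,.2),speed=.12)
ctrl.movep(tp([.45,.05],.2),a)
s=ctrl.observe();print(s["t"],s["wrist_force"])
P=ctrl.camera_params("top");im=ctrl.camera("top");cv2.imwrite("pics/top2.png",im)
a=cv2.resize(im[130:220,440:545],(560,480),interpolation=cv2.INTER_CUBIC)
cv2.imwrite("pics/end.png",a)
cv2.imwrite("pics/end2.png",cv2.resize(ctrl.camera("side")[270:380,400:550],(750,550),interpolation=cv2.INTER_CUBIC))
E
```

```text
[ 0.57376968 -0.22618701  0.19035217] [ 0.72294829 -0.21074358  6.23602697]
15.8167 [ 0.02590661  0.46290239 -0.64445327]
```

View pics/end.png

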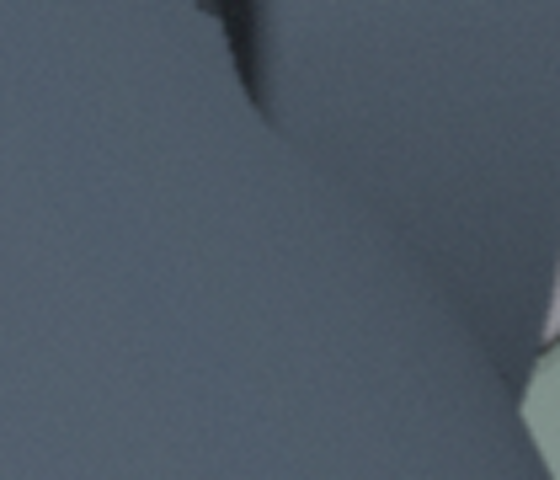

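View pics/end2.png

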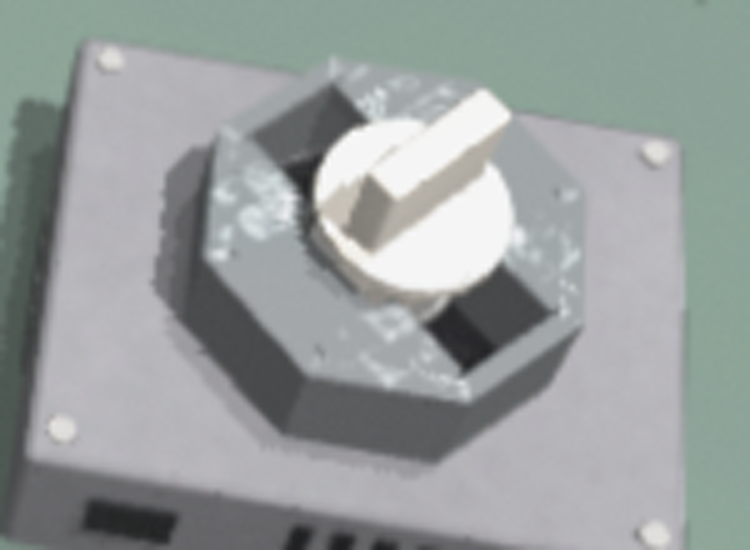

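The arm blocks the top view. The side view shows the bar across the slots and the flange raised evenly above the rim. I compare the bar's top corners, (370,177), (396,203), (485,88) and (512,116), with the prediction for a locked cartridge.

```bash
python3 - <<'E'
from h import *
P=ctrl.camera_params("side")
obs=np.array([(370,177),(396,203),(485,88),(512,116)])
from scipy.optimize import least_squares
def m(p,z=.148):
    u=np.array([np.cos(p[2]),np.sin(p[2])]);v=np.array([-u[1],u[0]])
    return np.array([(proj(P,[*(p[:2]+a*u+b*v),z])-[400,270]+.5)*5-.5 for a,b in[(-.023,.006),(-.023,-.006),(.023,.006),(.023,-.006)]])
th=SL-np.radians(88)
print(m([*PO,th]).round())
for z in(.148,.1395,.156):
    r=least_squares(lambda p:(m(p,z)-obs).ravel(),[*PO,th],x_scale=[.01,.01,.1]);print(z,r.x[:2]-PO,np.degrees(r.x[2]-SL),r.cost)
E
```

```text
[[371. 158.]
 [402. 189.]
 [489.  74.]
 [520. 104.]]
0.148 [-0.00476524 -0.00210465] -86.76021525617783 20.96611125179885
0.1395 [ 8.90404409e-04 -9.45402197e-05] -86.85646504974576 19.888990673090966
0.156 [-0.0100879  -0.00399641] -86.66793849756341 25.343446565694027
```

The height and a small offset along the view direction can't be separated from this one view. I'll move the arm aside and take the top view to triangulate.

```bash
python3 - <<'E'
from h import *
ctrl.goto_joints([1.171,0.213,-0.034,1.323,0,0])
im=ctrl.camera("top");cv2.imwrite("pics/top3.png",im)
cv2.imwrite("pics/end3.png",cv2.resize(im[130:220,440:560],(800,600),interpolation=cv2.INTER_CUBIC))
print(ctrl.observe()["t"])
d=cv2.absdiff(im,cv2.imread("pics/top.png"))[190:250,235:290];print("cover diff",d.mean(),d.max())
E
```

```text
17.7333
cover diff 1.2704040404040404 6
```

View pics/end3.png

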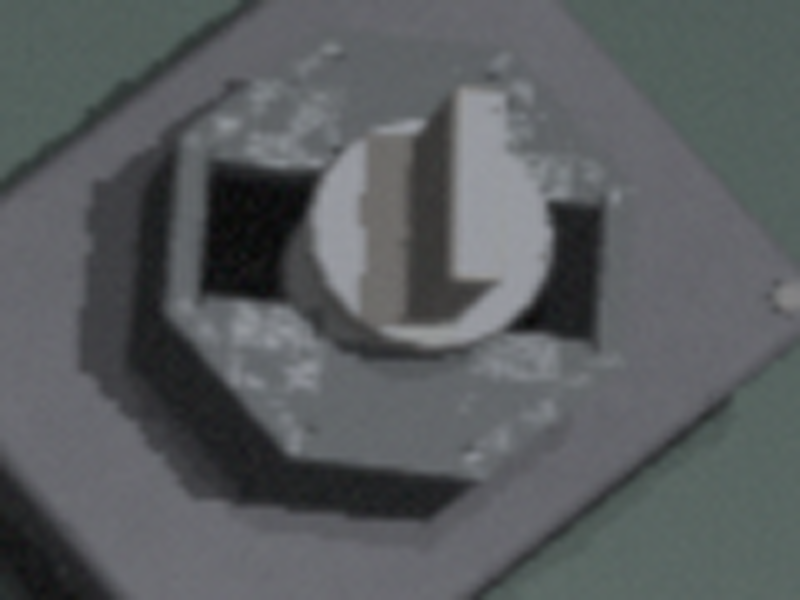

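The bar top corners in this view are (457,88), (503,95), (450,275) and (500,282), and the cover is unchanged. I triangulate the bar top relative to the rim.

```bash
python3 - <<'E'
from h import *
from scipy.optimize import least_squares
S=ctrl.camera_params("side");T=ctrl.camera_params("top");s=800/120
tc=np.array([440,130])+(np.array([477.5,185])+.5)/s-.5
sc=np.array([400,270])+(np.array([440.75,146])+.5)/5-.5
u=np.array([np.cos(SL),np.sin(SL)]);v=np.array([-u[1],u[0]])
pr=np.mean([proj(S,[*(PO-.046*u+b*v),.1]) for b in(-.017,.017)],0)
seen=np.array([400,270])+(np.mean([(552,312),(468,372)],0)+.5)/5-.5
print("side bias px",seen-pr)
for bias in (0,seen-pr):
    r=least_squares(lambda X:np.r_[proj(T,X)-tc,proj(S,X)+bias-sc],[*PO,.148],x_scale=.01)
    print(r.x-[*PO,.066],"resid",r.fun)
c=[at(T,440+(x+.5)/s-.5,130+(y+.5)/s-.5,.148)[:2] for x,y in[(457,88),(503,95),(450,275),(500,282)]]
d=c[0]+c[1]-c[2]-c[3];print("angle from slot",np.degrees(np.arctan2(d[1],d[0])-SL))
E
```

```text
side bias px [-1.73642834  0.73742249]
[-0.00082805 -0.00152607  0.07795458] resid [-0.4484547   0.99282197  0.91588211 -0.44932793]
[ 0.00040892 -0.00211959  0.07823332] resid [-0.06155527  0.13616999  0.12565896 -0.06173259]
angle from slot -88.43629027012379
```

Horizontal fit and angle are right, but the height estimate is 78 mm ± 2 mm against the 82 mm expected. That is too loose to hand in. I'll measure it with a light touch of the shut fingertips on the bar's top.

```bash
python3 - <<'E'
from h import *
p=PO+[.0004,-.002];a=att(SL-np.pi-np.radians(88))
ctrl.grip(0.0,f_grip=20)
ctrl.movep([*p,.26],a)
ctrl.servo_line([*p,.235],speed=.06);ctrl.hold(.2)
f0=ctrl.observe()["wrist_force"][2]
for z in np.arange(.230,.2045,-.001):
    ctrl.servo_line([*p,z],speed=.03)
    s=ctrl.observe();f=s["wrist_force"][2]-f0
    print(round(z,4),round(s["tcp_pos"][2],4),round(f,1),end=" | ")
    if f>9: break
ctrl.servo_line([*p,.26],speed=.1)
print(ctrl.observe()["t"])
E
```

```text
0.23 0.2297 -0.5 | 0.229 0.229 0.0 | 0.228 0.2279 -1.1 | 0.227 0.2269 -0.3 | 0.226 0.2259 -0.3 | 0.225 0.2249 -0.3 | 0.224 0.2239 0.1 | 0.223 0.2229 -0.0 | 0.222 0.2219 -0.6 | 0.221 0.2209 -0.8 | 0.22 0.2204 5.0 | 0.219 0.2195 5.3 | 0.218 0.2185 5.8 | 0.217 0.2176 6.4 | 0.216 0.2166 8.0 | 0.215 0.2157 7.9 | 0.214 0.2147 8.4 | 0.213 0.2138 8.5 | 0.212 0.2129 10.1 | 27.3167
```

The fingers touched at TCP 0.2206, so the underside is at 81.6 mm: home in the pockets and pressed up with about 5 N. The push compressed it by some 8 mm, so I confirm with one more light touch and an image comparison before handing in.

```bash
python3 - <<'E'
from h import *
p=PO+[.0004,-.002];a=att(SL-np.pi-np.radians(88))
ctrl.servo_line([*p,.223],speed=.06);ctrl.hold(.2);f0=ctrl.observe()["wrist_force"][2]
ctrl.servo_line([*p,.2203],speed=.02);f1=ctrl.observe()["wrist_force"][2]-f0;print(f1)
ctrl.servo_line([*p,.30],speed=.12)
ctrl.goto_joints([1.171,0.213,-0.034,1.323,0,0])
im=ctrl.camera("top");d=cv2.absdiff(im,cv2.imread("pics/top3.png"))
D=d[130:220,440:560].mean(),d[130:220,440:560].max();print(D,d[190:250,235:290].max(),ctrl.observe()["t"])
if f1>2 and D[1]<60: ctrl.hold(.3);print(ctrl.close_job())
E
```

```text
3.7959631850987106
(np.float64(1.4555864197530863), np.uint8(30)) 7 32.2083
the job is handed in; nothing more can be done
None
```

The white lugged cartridge is locked in the port, a quarter turn clockwise and sprung up to about 81.6 mm by touch (79.5 to 84.5 required). The cover was not moved, and I handed the job in at about 33 s; no verdict was returned.

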